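# Index the stamping carousel and load the missing nail-art plate

## Task

Turn the nail-stamping carousel until its one empty station clicks into place beside the red mark (not the blue one), and let go. Then take the loose stamping plate from under the roof of its sloped stand, lower it over the two brass pins of that station and press it down gently, without forcing it, until it snaps under both clips and lies flush. Let go of it and leave the bottles, tub and jar around where they stand.

Things in the scene. Friction and masses are not known exactly. Their poses are not given: they have to be found in the camera images.
- carousel_base: white round base of the carousel, 252 mm across, fixed. Origin: its centre, underside, on the axis of the disc; -x is its front. The pale disc on it is 244 mm across, top 38 mm above the origin. Six stations every 60 degrees, centres 68 mm from the axis: five hold steel plates with coloured grip bars (reaching 76 mm above the origin), one is empty
- carousel (a joint): angle of the disc, rad, positive anticlockwise from above. 0: empty station at the front. A sprung roller pulls the disc to the nearest multiple of 1.0472; about 0.4 N m starts it out of a rest position, none at the crest half way. The empty station lies at angle pi + value from the base's +x. Starts at -1.047; the red mark calls for 0 or for 1.047; stops at -1.5 and 1.5
- red_mark: small fixed steel stud with a red dome, 24 mm across, 31 mm high, on the table beside the carousel's rim, 142 mm from its axis: the loading place. In the base frame it stands at angle pi (front) or 4/3 pi, where a rest position of a station lies on the same radius. Origin: centre of its underside
- blue_mark: the same stud with a blue dome, at the other of the two places; not to be used
- post_top (a point): top centre of one of six upright pink finger posts on the disc, used to turn it: the one at angle pi + carousel + 0.5236 from the base's +x, others every 1.0472, each midway between two stations. Post 12 mm in diameter, centre 112 mm from the axis, from 38 to 74 mm above the base's origin; pinch or push it
- free_seat (a point): centre of the empty station's white pad, 41 mm above the base's origin, where the plate's underside comes to rest. x axis radial (outward is -x), y tangential. Two brass pins stand 17 mm either side of it along y: 6 mm in diameter, 16 mm high, tips tapered over the last 4 mm to 3 mm
- clip_nose (a point): round nose of one of the empty station's two sprung clips, 29.5 mm along +y of free_seat (the other along -y), 8.5 mm above it, 10 mm across. They reach 1.5 mm over the plate's ends: they meet the plate when its underside is 12 mm above the seat (pins already 4 mm in the holes), give way outward under a total push of about 6 to 12 N, then hold the plate down
- stamp_plate: loose steel plate, about 90 g, 52 mm along x, 34 along y, 5 thick, with through holes of 7 mm at x = +17 and -17 mm; on top a crimson grip bar 22 mm along x, 10 along y, from 5 to 35 mm above the underside. Origin: centre of the underside; z out of the top. Either way round fits. Starts on the sloped face of the stand, x up the slope, z tilted 35 degrees towards the stand's front
- plate_stand: fixed white stand, 120 x 100 mm, face sloped at 35 degrees with a pink ledge. Origin: mid-width, on the table; -x is its open front, which faces the middle of the table. Clear back panel at x = 67 mm; clear roof over x = -7 to 69 mm at 184 to 188 mm height, above the grip bar: come in along the plate's normal, tool tilted about 35 degrees, wrist to the front; upright it meets the roof
- red_bottle: dark red polish bottle with black cap, 29x28x85 mm, origin under its centre; leave it standing
- white_bottle: white polish bottle with white cap, 35x35x86 mm, origin under its centre; leave it standing
- yellow_bottle: yellow polish bottle with black cap, 34x34x84 mm, origin under its centre; leave it standing
- grey_tub: grey round tub with lid, 71x71x60 mm, origin under its centre; leave it standing
- dappen_jar: small pale jar with grey lid, 35x35x30 mm, origin under its centre; leave it standing

How it is judged:
On the way, in this order (a step that is already met when the one before it is completed fails the run):
1. the empty station rests in its detent beside the red mark, let go, the plate not yet on it (((y of red_mark in the frame of carousel_base above -0.06 m and value of joint carousel between -0.05 and 0.05 rad) or (y of red_mark in the frame of carousel_base below -0.06 m and value of joint carousel between 0.9972 and 1.0972 rad)) and contact force between the fingers and carousel_base below 0.3 N and horizontal distance between stamp_plate and free_seat above 0.08 m), for 0.3 s.
2. the plate lies flush over both pins of the empty station (horizontal distance between stamp_plate and free_seat below 0.0025 m and z of stamp_plate in the frame of carousel_base below 0.0428 m and angle between stamp_plate's own z axis and vertical below 0.04 rad), for 0.2 s.
At the end, for the whole second after the job is handed in: the empty station rests beside the red mark within 0.05 rad, the plate lies over its pins within 2.5 mm of the seat's centre, its underside within about 1.8 mm of the seat and level within 0.04 rad, and the fingers have let go of plate and carousel (all of step 2 and ((y of red_mark in the frame of carousel_base above -0.06 m and value of joint carousel between -0.05 and 0.05 rad) or (y of red_mark in the frame of carousel_base below -0.06 m and value of joint carousel between 0.9972 and 1.0972 rad)) and contact force between the fingers and carousel_base below 0.3 N and linear speed of stamp_plate below 0.01 m/s and contact force between the fingers and stamp_plate below 0.1 N); the robot touches nothing.
It fails at once if a bottle, the tub or the jar is moved by more than 25 mm or tipped (distance of any of red_bottle, white_bottle, yellow_bottle, grey_tub, dappen_jar from where it was at the start of the episode above 0.025 m or angle between any of red_bottle, white_bottle, yellow_bottle, grey_tub, dappen_jar's own z axis and vertical above 0.4 rad).
It fails at once if the plate is forced down on the carousel with more than 45 N (contact force between stamp_plate and carousel_base above 45 N).
It also fails if it takes over 69 s, if anything falls off the work surface, if the arm or the gripper's body presses on something with over 40 N, if the wrist force passes 120 N, or if a joint passes its speed limit or range.

## Robot

A 6-joint arm with a two-finger parallel gripper is mounted at the origin on a cart in front of the work surface, level with it; the furniture and walls round the work are solid. World frame = base frame: x ahead of the robot, y to its left, z up, the work surface at z = 0. Lengths are in m, angles in rad, forces in N, time in s.
With the tool pointing down it reaches from about 0.3 to 0.875 m from the base axis. Payload 6.4 kg.
Tool frame: the origin (TCP) lies midway between the tips of the shut fingers; the grasp point (between the pads) lies 19 mm behind it; z points along the fingers, y is the line along which they close (so a half turn about z gives the same grasp; the last joint's range is limited). The gripper opens to 88 mm and grips with 3 to 60 N. Pads are 18 mm wide; open, the fingers measure 123 mm over their backs; the gripper's body (75 mm by 187 mm) begins 45 mm behind the grasp point.
Start: joints at [1.011, 0.181, 1.607, -0, 1.354, -0.206], TCP at [0.199, 0.539, 0.205] pointing down, gripper open.
Joint ranges: [-2.99, 2.99], [-0.89, 2.07], [0.3, 2.58], [-1.14, 4.28], [0, 2.63], [-3.12, 3.12]. Speed limits (rad/s): [2.57, 2.57, 3.01, 3.14, 3.14, 3.14].

## Interface

Orientations are given as a unit quaternion [x, y, z, w].
In Python, from plant import ctrl, optics gives the robot as it stands.
- The arm moves only by the tool carry_out, never from a script. Its argument "commands" is a list of rows, each a list of 7 numbers: the shift along the tool's x, y, z in cm, then the turn, a rotation vector about the tool's x, y, z in degrees, then the closure, from 0 (fully open) to 1 (shut). In form: [[x, y, z, ax, ay, az, jaw], ...]. A call has 1 to 12 rows; each row is the pose to reach, as a shift and turn from the pose commanded when the call began, along the tool's axes at that moment; what a row does not reach only later rows make up. A row lasts 1/8 s, in which the tool goes at most 62.5 mm and 10.7 degrees, less where a joint would pass 70% of its speed; a pose out of reach is approached as far as the arm can. A call with a gripper value outside its range is refused whole. The fingers move at their own pace and stop on an object; the grip force is fixed at half the most. Time passes only in rows, so rows that repeat a pose let the fingers close. It gives the time, the measured TCP pose, the force, the opening and the grip force at its end, in the units of the state.
- ctrl.get_state(): the state, without advancing time (a new reading comes with each control period).
- optics.camera(name): name is "scene" or "top" or "wrist"; returns a dict with "image" (480x640x3 uint8, red, green, blue), "range_z" (480x640 float32, m along the optical axis (not along the pixel's ray), 0 where there is no reading), "fx", "fy", "cx", "cy" (pixels), "D" ([k1, k2, p1, p2, k3] as OpenCV has them; the pictures are not rectified), "xyz" and "rotation" of the camera in the world. Camera axes: x right, y down, z forward; pixel columns grow to the right and rows downward; lengths in m; the calibration is good to about 2 mm. A picture is of the moment at which its call begins.
- ctrl.hand_in(): hands the job in; it is judged then, once.
The state is a dict: "clock": time; "joints": joint angles; "joint_velocities": joint speeds; "effort": joint torques, N m; "eef_pos": TCP position; "orientation": TCP orientation; "ft_force": force on the tool from outside, world axes, zero at the start; "moment": the same for the moment, N m; "grip_width": finger opening in m; "gripper_force": force on a finger pad.
Only numpy, scipy, OpenCV 4.12 (cv2) and the standard library are available. Lean on these libraries where they do the work, as an engineer would, in place of code of your own. Each camera call takes 0.05 s, during which the arm holds its last target. There are 200 camera calls.

## Working session

There is one attempt and no reset: what is moved stays moved. The work goes in short steps, Python scripts to look and compute and a tool call to move; the robot and the scene stay as the last step left them, time stands still between calls to the robot, and variables do not carry over. Pictures are saved under pics/ and viewed, at most 11 in all, crops included, and the job is handed in when it is done.

Besides the shell and the picture viewer there is one more tool, called after "Emit:" in YAML: its name, and indented under it one key for each argument. carry_out: Moves the arm, as the interface text tells. Its arguments: {"type":"object","properties":{"commands":{"type":"array","items":{"type":"array","items":{"type":"number"}}}},"required":["commands"]}

```bash
mkdir -p pics; cat > h.py <<'E'
import numpy as np, cv2, pickle
from scipy.spatial.transform import Rotation as R
from plant import ctrl, optics
def shot(n):
    c=optics.camera(n); c['K']=np.array([[c['fx'],0,c['cx']],[0,c['fy'],c['cy']],[0,0,1.]])
    r=np.array(c['rotation'],float); c['Rm']=r if r.shape==(3,3) else R.from_quat(r).as_matrix()
    return c
def rays(c,uv):
    p=cv2.undistortPoints(np.array(uv,float).reshape(-1,1,2),c['K'],np.array(c['D'],float)).reshape(-1,2)
    return np.c_[p,np.ones(len(p))]@c['Rm'].T
def onplane(c,uv,z):
    d=rays(c,uv); o=np.array(c['xyz']); return o+d*((z-o[2])/d[:,2])[:,None]
def cloud(c):
    v,u=np.mgrid[:480,:640]; d=rays(c,np.c_[u.ravel(),v.ravel()]); 
    P=np.array(c['xyz'])+d*c['range_z'].reshape(-1,1); return P.reshape(480,640,3)
def save(c,f,img=None): cv2.imwrite('pics/'+f,(c['image'] if img is None else img)[:,:,::-1])
E
python3 - <<'E'
from h import *
for n in('scene','top'):
    c=shot(n); save(c,n+'1.png'); pickle.dump(c,open(n+'.pkl','wb')); print(n,c['xyz'],c['rotation'],c['fx'],c['D'])
s=ctrl.get_state();print(s['eef_pos'],s['orientation'],s['clock'])
E
```

```text
scene [-0.08080011 -0.24388268  0.74226982] [ 0.79358732 -0.47747081  0.19777992 -0.32112909] 438.7535346359211 [0.0089023 0.        0.        0.        0.       ]
top [0.2475958  0.06507429 1.58502805] [-0.70331308  0.70492769 -0.06771306  0.06198874] 598.1776156080116 [-0.01436379  0.          0.          0.          0.        ]
[0.1989209  0.53895662 0.20433977] [ 1.75979151e-01  9.84393606e-01 -6.99773264e-04 -2.76923800e-04] 0.1
```

View pics/top1.png

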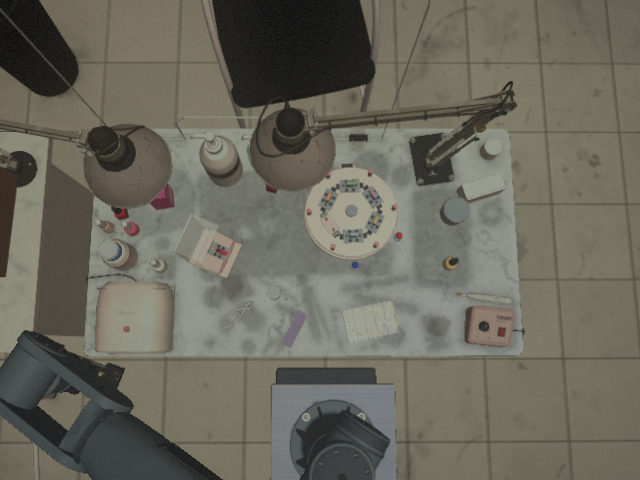

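View pics/scene1.png

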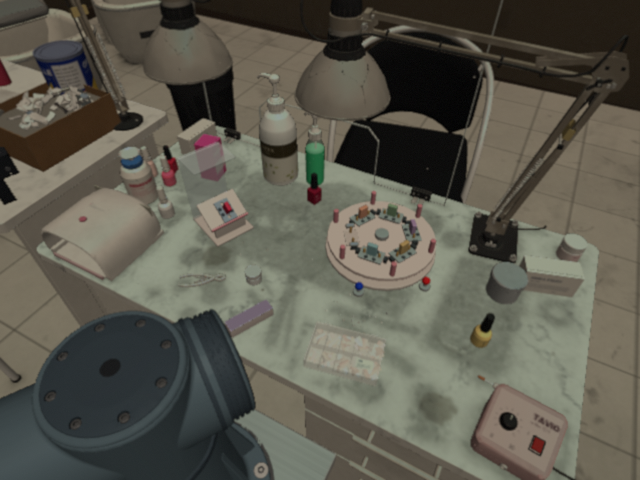

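The top view shows the carousel at about (351,211), the red mark at (398,236), the blue mark at (354,265) and the stand at about (212,248). In the scene view the stand is at (222,215), holding the crimson bar, and a lamp shade hangs behind the carousel. I'll measure these next.

```bash
cat > m.py <<'E'
from h import *
c=pickle.load(open('top.pkl','rb')); P=cloud(c); im=c['image']; hsv=cv2.cvtColor(im,cv2.COLOR_RGB2HSV)
def blobs(mask,amin):
    n,l,st,ce=cv2.connectedComponentsWithStats(mask.astype(np.uint8)); return [(ce[i],st[i]) for i in range(1,n) if st[i][4]>=amin]
H,S,V=[hsv[:,:,i].astype(int) for i in range(3)]
v,u=np.mgrid[:480,:640]; roi=(u>150)&(u<420)&(v>165)&(v<280)
for nm,m in(('red',((H<6)|(H>172))&(S>130)),('blue',(H>105)&(H<130)&(S>130))):
    for ce,st in blobs(m&roi,6): print(nm,ce.round(1),st,'ray z=.025',onplane(c,[ce],.025)[0].round(4),'depthpt',np.median(P[int(ce[1])-1:int(ce[1])+2,int(ce[0])-1:int(ce[0])+2].reshape(-1,3),0).round(3))
# disc: depth in 30..42mm
m=(P[:,:,2]>.028)&(P[:,:,2]<.047)&(np.hypot(P[:,:,0]-P[211,351,0],P[:,:,1]-P[211,351,1])<.15)
pts=P[m]; print(len(pts)); ct,_=cv2.findContours(m.astype(np.uint8),cv2.RETR_EXTERNAL,cv2.CHAIN_APPROX_NONE)
k=max(ct,key=cv2.contourArea).reshape(-1,2); w=onplane(c,k,.038)[:,:2]; 
(cc,rr)=cv2.minEnclosingCircle(w.astype(np.float32)); A=np.c_[2*w,np.ones(len(w))]; s=np.linalg.lstsq(A,(w**2).sum(1),rcond=None)[0]; print('disc',cc,rr,'ls',s[:2],np.sqrt(s[2]+s[:2]@s[:2]))
# pink posts: depth ~74mm at r~112
C=s[:2]; r=np.hypot(P[:,:,0]-C[0],P[:,:,1]-C[1]); m=(r>.098)&(r<.127)&(P[:,:,2]>.06)&(P[:,:,2]<.085)
for ce,st in blobs(m,3):
    q=onplane(c,[ce],.074)[0]; d=q[:2]-C; print('post',ce.round(1),st[4],q.round(4),np.hypot(*d).round(4),np.degrees(np.arctan2(d[1],d[0])).round(1))
# obstacles heights map in both views
for n in('top','scene'):
    c2=pickle.load(open(n+'.pkl','rb'));Q=cloud(c2).reshape(-1,3);Q=Q[(c2['range_z'].ravel()>0)]
    for lo,hi in((.1,.2),(.2,.3),(.3,.45),(.45,.7)):
        a=Q[(Q[:,2]>lo)&(Q[:,2]<hi)&(Q[:,0]>.3)&(Q[:,0]<.85)&(Q[:,1]>-.45)&(Q[:,1]<.55)]
        g,ct=np.unique((a[:,:2]//.05).astype(int)*5,axis=0,return_counts=True); print(n,lo,[(int(x),int(y)) for (x,y),k in zip(g,ct) if k>5])
# stand: crimson pts cloud
for n in('top','scene'):
    c2=pickle.load(open(n+'.pkl','rb'));Q=cloud(c2);
    save(c2,n+'_st.png',cv2.resize(c2['image'][190:290,160:280] if n=='top' else c2['image'][140:250,170:290],None,fx=4,fy=4,interpolation=cv2.INTER_CUBIC))
E
python3 m.py; python3 -c "
import cv2,numpy as np;a=cv2.imread('pics/top_st.png');b=cv2.imread('pics/scene_st.png');h=min(a.shape[0],b.shape[0]);cv2.imwrite('pics/st.png',cv2.resize(np.hstack([a[:h],b[:h]]),(800,333)))"
```

```text
red [268.8 187.2] [266 186   8   4  13] ray z=.025 [0.6685 0.1683 0.025 ] depthpt [0.665 0.169 0.041]
red [398.7 235. ] [396 233   6   5  24] ray z=.025 [ 0.5372 -0.1779  0.025 ] depthpt [ 0.537 -0.175  0.028]
red [222.6 251.9] [219 250   8   5  26] ray z=.025 [0.4926 0.2883 0.025 ] depthpt [0.485 0.281 0.088]
blue [355.1 264.4] [354 262   4   5  14] ray z=.025 [ 0.4589 -0.0608  0.025 ] depthpt [ 0.459 -0.06   0.033]
5331
disc (0.602931022644043, -0.0493239127099514) 0.12675189971923828 ls [ 0.59768056 -0.05093655] 0.11941387269310788
post [370.4 172. ] 21 [ 0.6962 -0.1008  0.074 ] 0.1104 -26.8
post [328.9 174.8] 10 [0.6888 0.0081 0.074 ] 0.1086 33.0
post [394.8 206.3] 20 [ 0.6039 -0.1624  0.074 ] 0.1117 -86.8
post [308.9 211.2] 23 [0.5911 0.0607 0.074 ] 0.1118 93.4
post [376.2 244.2] 19 [ 0.5043 -0.1116  0.074 ] 0.1113 -147.0
post [332.8 246.8] 19 [ 4.976e-01 -4.000e-04  7.400e-02] 0.1122 153.2
top 0.1 [(30, 45), (30, 50), (35, 45), (35, 50), (40, 30), (45, 25), (45, 30), (45, 35), (45, 50), (50, 25), (50, 30), (50, 35), (50, 50), (55, 30), (60, 40), (65, -30), (65, 20), (65, 25), (
[... 1376 characters left out ...]
0)]
scene 0.2 [(65, 25), (70, -35), (70, -30), (70, 20), (70, 25), (70, 30), (75, -35), (75, -30), (80, -15)]
scene 0.3 [(50, 40), (50, 45), (55, 0), (55, 5), (55, 10), (55, 15), (55, 35), (55, 40), (55, 45), (55, 50), (60, 0), (60, 5), (60, 10), (60, 15), (60, 35), (60, 40), (60, 45), (60, 50), (65, -15), (65, -10), (65, -5), (65, 0), (65, 5), (65, 10), (65, 15), (65, 35), (65, 40), (70, -40), (70, -35), (70, -30), (70, -25), (70, -20), (70, -15), (70, -10), (70, -5), (70, 0), (70, 5), (70, 40), (75, -40), (75, -35), (80, -15)]
scene 0.45 [(60, 5), (60, 10), (60, 15), (65, -10), (65, -5), (65, 0), (65, 5), (65, 10), (70, -35), (70, -20), (70, -15), (70, -10), (70, -5), (75, -35), (80, -15)]
```

View pics/st.png

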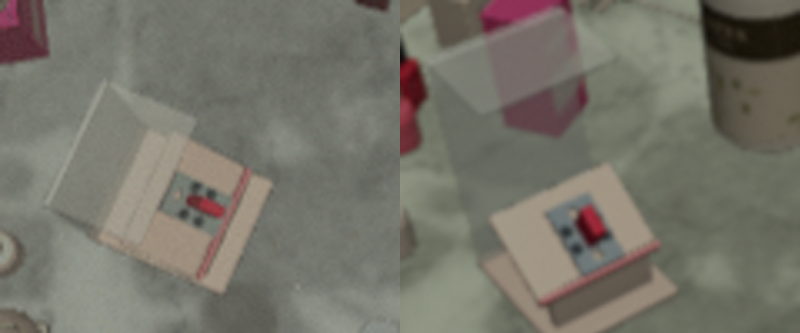

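The crop shows the stand with its front towards the lower right. The crimson bar and plate sit against the pink ledge, and the clear panels are at the upper left. The mark and post angles put the base yaw at about 3.2° with red at 4/3 π, so the carousel has to end at +1.047.

```bash
cat >> h.py <<'E'
def go(pos,Rt,Rs=None,ps=None):
    s=ctrl.get_state(); Rs=R.from_quat(s['orientation']) if Rs is None else Rs; ps=np.array(s['eef_pos']) if ps is None else ps
    return np.r_[Rs.inv().apply(np.array(pos)-ps)*100, (Rs.inv()*Rt).as_rotvec(degrees=True)].round(2)
def down(yaw): # tool z down, tool y at world angle yaw deg
    a=np.radians(yaw); y=np.array([np.cos(a),np.sin(a),0]); z=np.array([0,0,-1.]); return R.from_matrix(np.c_[np.cross(y,z),y,z])
E
python3 - <<'E'
from h import *
for n in('top','scene'):
    c=pickle.load(open(n+'.pkl','rb')); P=cloud(c); Q=P.reshape(-1,3)
    a=Q[(Q[:,2]>.24)&(Q[:,2]<.8)&(Q[:,0]>.45)&(Q[:,0]<.75)&(Q[:,1]>-.1)&(Q[:,1]<.2)]
    print(n,'lamp',[(x,np.round(a[abs(a[:,0]-x)<.025].min(0),3)) for x in(.5,.55,.6,.65,.7) if (abs(a[:,0]-x)<.025).sum()>3], a.min(0))
    # stand slope points: fit plane with 35deg
    m=(abs(Q[:,0]-.5)<.09)&(abs(Q[:,1]-.3)<.09)&(Q[:,2]>.03)&(Q[:,2]<.13); q=Q[m]
    best=None; rng=np.random.default_rng(0)
    for _ in range(800):
        t=q[rng.choice(len(q),3,False)]; nn=np.cross(t[1]-t[0],t[2]-t[0]); l=np.linalg.norm(nn)
        if l<1e-5: continue
        nn/=l; nn*=np.sign(nn[2]); 
        if abs(np.degrees(np.arccos(nn[2]))-35)>6: continue
        k=abs((q-t[0])@nn)<.003
        if best is None or k.sum()>best.sum(): best=k
    g=q[best]; ce=g.mean(0); nn=np.linalg.svd(g-ce)[2][2]; nn*=np.sign(nn[2])
    print('plane',len(g),ce.round(4),nn.round(3),'tilt',np.degrees(np.arccos(nn[2])),'front yaw',np.degrees(np.arctan2(nn[1],nn[0])))
    hsv=cv2.cvtColor(c['image'],cv2.COLOR_RGB2HSV).astype(int); red=(((hsv[:,:,0]<8)|(hsv[:,:,0]>168))&(hsv[:,:,1]>140)).ravel()
    b=Q[red&m]; h=(b-ce)@nn; b=b[h>.015]; print('bar',len(b),b.mean(0).round(4),'h',((b-ce)@nn).round(3).max() if len(b) else 0)
    ru=np.argwhere((red&m).reshape(480,640)); 
s=ctrl.get_state(); print(go([.497,-.0005,.046],down(-116.8)))
E
```

```text
top lamp [(0.6, array([0.583, 0.019, 0.3  ])), (0.65, array([0.625, 0.003, 0.299])), (0.7, array([ 0.675, -0.099,  0.302]))] [ 0.58276747 -0.09947163  0.29923155]
plane 397 [0.4818 0.2978 0.0552] [-0.246 -0.499  0.831] tilt 33.79883517224847 front yaw -116.2987046778088
bar 22 [0.4832 0.2791 0.0846] h 0.039
scene lamp [(0.6, array([0.579, 0.02 , 0.302])), (0.65, array([0.625, 0.003, 0.303])), (0.7, array([ 0.675, -0.1  ,  0.303]))] [ 0.57939204 -0.09979581  0.30188779]
plane 927 [0.4857 0.3118 0.0638] [-0.219 -0.51   0.832] tilt 33.697294087715775 front yaw -113.20757159566931
bar 51 [0.4785 0.2812 0.0789] h 0.038
[-4.6660e+01 -4.0250e+01  1.5880e+01  2.0000e-02 -1.3000e-01 -1.7347e+02]
```

Emit:
carry_out:
  commands:
    - [0,0,-4,0,0,10,0.5]
    - [0,0,-7,0,0,20,0.5]
    - [0,0,-8,0,0,30,0.5]
    - [0,0,-8,0,0,40,0.5]
    - [0,0,-8,0,0,50,0.5]
    - [0,0,-8,0,0,60,0.5]
    - [0,0,-8,0,0,70,0.5]
    - [0,0,-8,0,0,80,0.5]
    - [0,0,-8,0,0,90,0.5]

```text
clock: 1.23
eef_pos: [0.199, 0.5391, 0.2846]
orientation: [0.822, 0.569, -0.0, 0.0]
ft_force: [0.1, -0.3, -0.7]
grip_width: 0.0437
gripper_force: 0.0
```

```bash
python3 - <<'E'
from h import *
print(go([.35,.25,.27],down(-70)));print(go([.497,-.0005,.15],down(-116.8)));print(go([.497,-.0005,.046],down(-116.8)))
E
```

```text
[-2.175e+01  2.430e+01  1.470e+00  1.000e-02  6.000e-02  4.940e+01]
[-4.002e+01  4.688e+01  1.349e+01  4.000e-02  6.000e-02  9.620e+01]
[-4.001e+01  4.688e+01  2.389e+01  4.000e-02  6.000e-02  9.620e+01]
```

Emit:
carry_out:
  commands:
    - [-4,4.5,0,0,0,10,0.5]
    - [-8,9,0.5,0,0,20,0.5]
    - [-12,13.5,1,0,0,30,0.5]
    - [-16,18,1.5,0,0,40,0.5]
    - [-20,22.5,2,0,0,50,0.5]
    - [-24,27.5,3.5,0,0,60,0.5]
    - [-28,32.5,6,0,0,70,0.5]
    - [-32,37.5,9,0,0,80,0.5]
    - [-36,42.5,12,0,0,90,0.5]
    - [-40,46.9,14,0,0,96.2,0.5]
    - [-40,46.9,14,0,0,96.2,0.5]
    - [-40,46.9,14,0,0,96.2,0.5]

```text
clock: 2.72
eef_pos: [0.5001, 0.0003, 0.1438]
orientation: [0.973, -0.23, -0.001, 0.0]
ft_force: [-0.1, 0.8, 0.1]
grip_width: 0.0438
gripper_force: 0.0
```

```bash
python3 - <<'E'
from h import *
c=shot('wrist'); save(c,'w1.png'); pickle.dump(c,open('w1.pkl','wb')); s=ctrl.get_state(); print(s['eef_pos'],s['clock'],c['xyz'])
print(go([.497,-.0005,.046],down(-116.8)))
C=np.array([.597,-.051])
P=cloud(c); r=np.hypot(P[:,:,0]-C[0],P[:,:,1]-C[1]); m=(r>.098)&(r<.127)&(P[:,:,2]>.066)&(P[:,:,2]<.082)
n,l,st,ce=cv2.connectedComponentsWithStats(m.astype(np.uint8))
for i in range(1,n):
    if st[i][4]>60: q=onplane(c,[ce[i]],.074)[0]; d=q[:2]-C; print(ce[i].round(),st[i][4],q.round(4),np.hypot(*d).round(4),np.degrees(np.arctan2(d[1],d[0])).round(1))
E
```

```text
[0.5000208  0.00144319 0.14443408] 2.775 [ 0.56809255 -0.0331569   0.32262667]
[-0.16  0.31  9.84  0.01  0.11  0.24]
[164. 151.] 332 [0.5926 0.0599 0.074 ] 0.111 92.3
[469. 152.] 333 [ 0.5067 -0.1102  0.074 ] 0.108 -146.8
[315. 236.] 268 [ 5.009e-01 -1.000e-04  7.400e-02] 0.1088 152.1
```

View pics/w1.png

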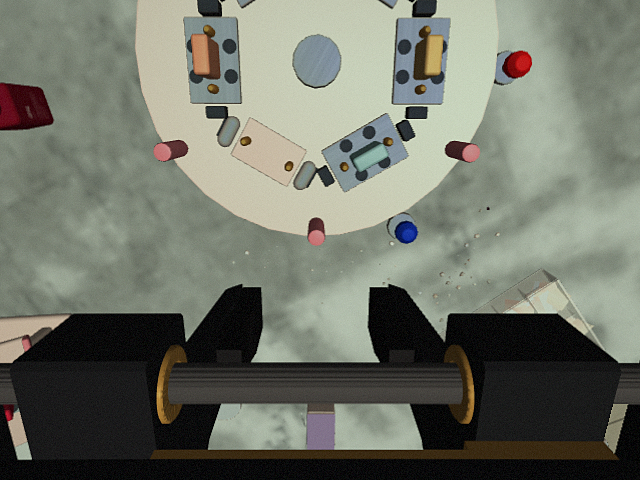

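The wrist view shows the posts at (171,150), (316,230) and (462,152), the empty station at (268,152) between the first two, and the marks as expected. The post at (316,230) lies between the fingers.

Emit:
carry_out:
  commands:
    - [0,0,4,0,0,0,0.5]
    - [0,0,8,0,0,0,0.5]
    - [0,0,9.8,0,0,0,0.5]
    - [0,0,9.8,0,0,0,0.6]
    - [0,0,9.8,0,0,0,0.8]
    - [0,0,9.8,0,0,0,1]
    - [0,0,9.8,0,0,0,1]
    - [0,0,9.8,0,0,0,1]

```text
clock: 3.78
eef_pos: [0.5009, 0.0016, 0.0476]
orientation: [0.973, -0.229, 0.0, -0.0]
ft_force: [0.4, -0.1, 0.2]
grip_width: 0.0006
gripper_force: 0.0
```

```bash
python3 - <<'E'
from h import *
c=shot('wrist'); s=ctrl.get_state(); print(s['eef_pos'],s['clock'],s['ft_force'],s['grip_width'])
t=shot('scene'); a=cv2.resize(c['image'],(480,360)); b=cv2.resize(t['image'][180:330,290:480],(320,253)); b=np.vstack([b,np.zeros((107,320,3),np.uint8)])
save(c,'w2.png',np.hstack([a,b]))
C=np.array([.597,-.051])
P=cloud(c); r=np.hypot(P[:,:,0]-C[0],P[:,:,1]-C[1]); m=(r>.098)&(r<.127)&(P[:,:,2]>.066)&(P[:,:,2]<.082)
n,l,st,ce=cv2.connectedComponentsWithStats(m.astype(np.uint8))
for i in range(1,n):
    if st[i][4]>60: q=onplane(c,[ce[i]],.074)[0]; d=q[:2]-C; print(ce[i].round(),st[i][4],q.round(4),np.hypot(*d).round(4),np.degrees(np.arctan2(d[1],d[0])).round(1))
E
```

```text
[0.50075319 0.00159753 0.04741451] 3.825 [-0.22555711 -0.0800284   0.4714967 ] 0.0006148846803990717
[ 79. 170.] 942 [0.5923 0.0588 0.074 ] 0.1099 92.5
[563. 173.] 950 [ 0.5075 -0.109   0.074 ] 0.1067 -147.0
[316. 291.] 158 [ 0.5054 -0.0009  0.074 ] 0.1044 151.3
```

View pics/w2.png

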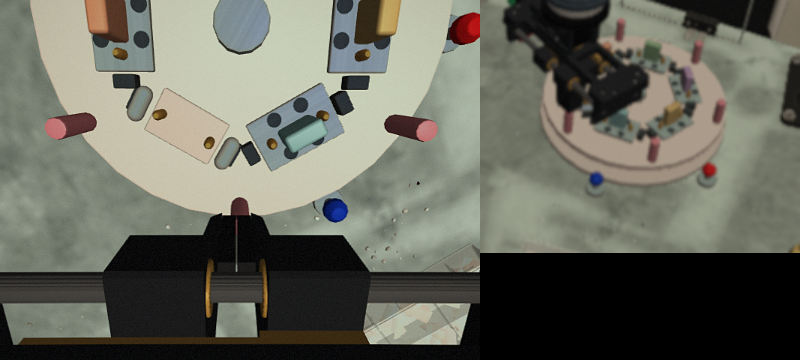

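The left half shows the shut fingers at (238,230). A post's lower body is visible at (240,205), just beside them, so they missed it. I'll check the geometry by projecting known points.

```bash
python3 - <<'E'
from h import *
c=shot('wrist'); pickle.dump(c,open('w2.pkl','wb')); s=ctrl.get_state(); p=np.array(s['eef_pos']); print(p,s['joints'])
Rc=c['Rm']; X=np.array([[.497,-.0005,.038],[.497,-.0005,.074],p,p+[0,0,.019]])
uv,_=cv2.projectPoints(X,cv2.Rodrigues(Rc.T)[0],-Rc.T@np.array(c['xyz']),c['K'],np.array(c['D'],float)); print(uv.reshape(-1,2).round(1))
P=cloud(c)
for v in range(255,375,8): print(v,P[v,316].round(4),P[v,300].round(4),c['image'][v,316])
E
```

```text
[0.50060205 0.00159903 0.04718984] [-2.34345451e-01  2.26020465e-01  1.91108125e+00 -5.79951191e-06
  1.00438107e+00  1.79862360e+00]
[[322.5 275.3]
 [324.  307.2]
 [315.8 278.1]
 [315.9 294.5]]
255 [ 0.5081 -0.0023  0.0369] [0.5121 0.0049 0.0378] [201 198 175]
263 [ 0.5055 -0.0009  0.0406] [0.5082 0.0069 0.0377] [125 108  96]
271 [ 0.5051 -0.0007  0.0505] [0.5042 0.009  0.0377] [68 36 38]
279 [ 0.5048 -0.0006  0.0596] [0.4999 0.0112 0.0367] [71 41 42]
287 [ 0.5095 -0.0029  0.0803] [0.5126 0.0029 0.0808] [43 29 28]
295 [ 0.5094 -0.0028  0.0875] [0.5124 0.0027 0.088 ] [62 39 38]
303 [ 0.5099 -0.003   0.0955] [0.5121 0.0026 0.0945] [56 31 33]
311 [ 0.5098 -0.0029  0.1015] [0.5122 0.0023 0.1012] [53 27 29]
319 [ 0.5073 -0.0016  0.1021] [0.512  0.0021 0.1069] [39 43 36]
327 [ 5.040e-01 -1.000e-04  1.014e-01] [0.5123 0.0017 0.1129] [48 43 43]
335 [0.5007 0.0016 0.1006] [0.5124 0.0014 0.1183] [39 40 39]
343 [ 0.5097 -0.0028  0.1219] [0.512  0.0015 0.1222] [37 38 34]
351 [ 0.509  -0.0024  0.125 ] [0.5119 0.0014 0.1264] [51 53 50]
359 [ 0.5062 -0.0011  0.1245] [0.5088 0.003  0.1253] [83 91 79]
367 [ 0.5253 -0.0105  0.1586] [ 0.5267 -0.0075  0.1585] [34 32 33]
```

```bash
python3 - <<'E'
from h import *
for f in('w1.pkl','w2.pkl'):
    c=pickle.load(open(f,'rb')); P=cloud(c); Rz=down(-116.8); 
    t=np.array([.5000,.0014,.1444]) if f=='w1.pkl' else np.array([.5006,.0016,.0472])
    L=Rz.inv().apply((P-t).reshape(-1,3)).reshape(P.shape)*1000
    dark=(c['image'].max(2)<75)&(c['range_z']>0)&(L[:,:,2]>-120)&(abs(L[:,:,1])<45)&(abs(L[:,:,0])<20)
    q=L[dark]; print(f,len(q),'x',np.percentile(q[:,0],[1,50,99]).round(1),'z max',np.percentile(q[:,2],[90,97,99,100]).round(1),'y',np.percentile(q[:,1],[1,99]).round(1))
    print(np.histogram(q[:,2],bins=range(-60,41,5)))
E
```

```text
w1.pkl 13784 x [-7.8 10.8 19.5] z max [-45.1 -36.5 -33.  103.6] y [-40.3  37.5]
(array([970, 953, 667, 594, 502, 182,   0,   0,   0,   0,   0,   0,   0,
         0,   0,   0,   0,   0,   0,   0]), array([-60, -55, -50, -45, -40, -35, -30, -25, -20, -15, -10,  -5,   0,
         5,  10,  15,  20,  25,  30,  35,  40]))
w2.pkl 6317 x [-6.7 10.1 18.5] z max [-39.4 -13.    0.    7.4] y [-14.3  13.1]
(array([579, 603, 478, 394, 327,  94,   4,   8,  36,  46,  52,  44,  45,
        19,   0,   0,   0,   0,   0,   0]), array([-60, -55, -50, -45, -40, -35, -30, -25, -20, -15, -10,  -5,   0,
         5,  10,  15,  20,  25,  30,  35,  40]))
```

Emit:
carry_out:
  commands:
    - [0,0,-0.5,0,0,0,0.5]
    - [0,0,-0.5,0,0,0,0.5]
    - [0,0,-0.5,0,0,0,0.5]
    - [0,0,0.3,0,0,0,0.5]
    - [0,0,0.6,0,0,0,0.5]
    - [0,0,0.8,0,0,0,0.5]

```text
clock: 4.68
eef_pos: [0.5002, 0.0018, 0.0385]
orientation: [0.973, -0.229, -0.0, 0.0]
ft_force: [-0.5, -0.5, 0.1]
grip_width: 0.0439
gripper_force: 0.0
```

Emit:
carry_out:
  commands:
    - [0,0,0.2,0,0,0,0.5]
    - [0,0,0.4,0,0,0,0.5]
    - [0,0,0.6,0,0,0,0.5]

```text
clock: 5.05
eef_pos: [0.5006, 0.0017, 0.0331]
orientation: [0.973, -0.229, 0.0, 0.0]
ft_force: [0.6, -0.5, 0.1]
grip_width: 0.044
gripper_force: 0.0
```

Emit:
carry_out:
  commands:
    - [0,0,0.4,0,0,0,0.5]
    - [0,0,0.8,0,0,0,0.5]
    - [0,0,1.2,0,0,0,0.5]
    - [0,0,1.4,0,0,0,0.6]
    - [0,0,1.4,0,0,0,0.8]
    - [0,0,1.4,0,0,0,1]
    - [0,0,1.4,0,0,0,1]
    - [0,0,1.4,0,0,0,1]

```text
clock: 6.05
eef_pos: [0.5004, 0.0013, 0.0192]
orientation: [0.973, -0.229, -0.0, 0.0]
ft_force: [-1.9, -4.0, 0.8]
grip_width: 0.0109
gripper_force: 30.0
```

Emit:
carry_out:
  commands:
    - [0.17,1.94,0,0,0,-10,1]
    - [0.68,3.83,0,0,0,-20,1]
    - [1.5,5.6,0,0,0,-30,1]
    - [2.62,7.2,0,0,0,-40,1]
    - [4.0,8.58,0,0,0,-50,1]
    - [5.6,9.7,0,0,0,-60,1]

```text
clock: 6.8
eef_pos: [0.5057, -0.1105, 0.0192]
orientation: [0.957, 0.291, -0.002, -0.001]
ft_force: [-5.1, 0.1, 4.0]
grip_width: 0.0106
gripper_force: 30.0
```

Emit:
carry_out:
  commands:
    - [0.17,1.94,0,0,0,-10,1]
    - [0.68,3.83,0,0,0,-20,1]
    - [1.5,5.6,0,0,0,-30,1]
    - [2.62,7.2,0,0,0,-40,1]
    - [4.0,8.58,0,0,0,-50,1]
    - [5.6,9.7,0,0,0,-60,1]
    - [5.6,9.7,0,0,0,-60,1]
    - [5.6,9.7,0,0,0,-60,1]

```text
clock: 7.8
eef_pos: [0.6071, -0.1602, 0.0192]
orientation: [0.686, 0.728, -0.0, -0.0]
ft_force: [-3.9, -1.3, 4.3]
grip_width: 0.011
gripper_force: 30.0
```

Now I'll open, rise and back off.

Emit:
carry_out:
  commands:
    - [0,0,0,0,0,0,0.6]
    - [0,0,0,0,0,0,0.5]
    - [0,0,0,0,0,0,0.5]
    - [0,0,-3,0,0,0,0.5]
    - [0,0,-7,0,0,0,0.5]
    - [-6,0,-10,0,0,0,0.4]
    - [-6,0,-10,0,0,0,0.4]
    - [-6,0,-10,0,0,0,0.4]

```text
clock: 8.8
eef_pos: [0.611, -0.2199, 0.1186]
orientation: [0.685, 0.728, 0.0, -0.0]
ft_force: [-0.8, 0.1, -0.7]
grip_width: 0.0526
gripper_force: 0.0
```

```bash
python3 - <<'E'
from h import *
c=shot('top'); pickle.dump(c,open('top2.pkl','wb')); t=shot('scene'); pickle.dump(t,open('scene2.pkl','wb')); w=shot('wrist'); pickle.dump(w,open('w3.pkl','wb'))
s=ctrl.get_state(); print(s['eef_pos'],s['clock'])
a=cv2.resize(w['image'],(480,360)); b=cv2.resize(c['image'][150:290,290:414],(319,360)); save(c,'v3.png',np.hstack([a,b]))
C=np.array([.597,-.051])
for cc in(c,w):
  P=cloud(cc); r=np.hypot(P[:,:,0]-C[0],P[:,:,1]-C[1]); m=(r>.098)&(r<.127)&(P[:,:,2]>.064)&(P[:,:,2]<.083)
  n,l,st,ce=cv2.connectedComponentsWithStats(m.astype(np.uint8))
  for i in range(1,n):
    if 12<st[i][4]<1500: q=onplane(cc,[ce[i]],.074)[0]; d=q[:2]-C; print(ce[i].round(),st[i][4],q.round(4),np.hypot(*d).round(4),np.degrees(np.arctan2(d[1],d[0])).round(1))
E
```

```text
[ 0.61057224 -0.21831648  0.11756227] 8.95
[370. 171.] 19 [ 0.6984 -0.1005  0.074 ] 0.1128 -26.0
[309. 212.] 20 [0.5898 0.0609 0.074 ] 0.1121 93.7
[333. 247.] 18 [ 0.4973 -0.0015  0.074 ] 0.1113 153.6
[495.  43.] 596 [ 0.6975 -0.1005  0.074 ] 0.112 -26.2
[130.  45.] 598 [ 0.5089 -0.1132  0.074 ] 0.1079 -144.8
[313. 151.] 348 [ 0.6065 -0.1614  0.074 ] 0.1108 -85.1
```

View pics/v3.png

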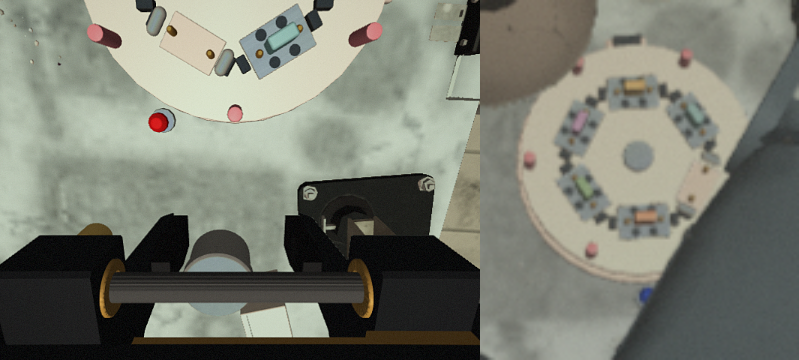

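The empty station, at about (195,40) on the left and (705,185) on the right, sits in its detent beside the red mark. The disc is still, at posts 93.7°, 153.6° and −26°. Next I'll measure the seat pins from this frame and plan the move to the stand.

```bash
cat >> h.py <<'E'
def tilt(fy,t=35): # tool z along -normal of slope whose front yaw is fy deg
    a=np.radians(fy);b=np.radians(t); n=np.array([np.cos(a)*np.sin(b),np.sin(a)*np.sin(b),np.cos(b)]); z=-n
    y=np.array([-np.sin(a),np.cos(a),0]); return R.from_matrix(np.c_[np.cross(y,z),y,z]),n
B=.031
E
python3 - <<'E'
from h import *
c=pickle.load(open('w3.pkl','rb')); P=cloud(c); hsv=cv2.cvtColor(c['image'],cv2.COLOR_RGB2HSV).astype(int)
e=np.array([.566,-.112]); m=(hsv[:,:,0]>8)&(hsv[:,:,0]<26)&(hsv[:,:,1]>110)&(np.hypot(P[:,:,0]-e[0],P[:,:,1]-e[1])<.04)
n,l,st,ce=cv2.connectedComponentsWithStats(m.astype(np.uint8)); q=[]
for i in range(1,n):
    if st[i][4]>25:
        k=P[l==i]; k=k[k[:,2]>.053]; print(ce[i].round(1),st[i],len(k),k.mean(0).round(4),k[:,2].max().round(4))
Rt,n_=tilt(-114.5); print('toolx,y',Rt.as_matrix()[:,:2].round(2).T)
bar=np.array([.481,.280,.082]); print(n_)
for p,r in(([.44,-.15,.17-B],down(-10)),(bar+n_*(.15)-[0,0,0]-B*n_,Rt),(bar+n_*.10-B*n_,Rt)): print(np.round(p,3),go(p,r))
E
```

```text
[228.6  40.7] [222  34  14  14 133] 73 [ 0.5546 -0.1041  0.0554] 0.0576
[280.3  72.2] [275  66  11  13  99] 65 [ 0.5847 -0.119   0.0554] 0.0578
toolx,y [[ 0.34  0.75  0.57]
 [ 0.91 -0.41 -0.  ]]
[-0.23785827 -0.52193234  0.81915204]
[ 0.44  -0.15   0.139] [  7.89 -16.6   -2.09  -0.14  -0.09  13.57]
[0.453 0.218 0.179] [ 44.53 -13.05  -6.08  -8.72  34.22  27.14]
[0.465 0.244 0.139] [ 47.05 -11.69  -1.98  -8.72  34.22  27.14]
```

Emit:
carry_out:
  commands:
    - [2.7,-5.5,-1,0,0,4.5,0.4]
    - [5.3,-11,-1.5,0,0,9,0.4]
    - [7.9,-16.6,-2,0,0,13.5,0.4]
    - [13.1,-16.1,-2.6,-1.2,4.9,15.4,0.4]
    - [18.4,-15.6,-3.2,-2.5,9.8,17.4,0.4]
    - [23.6,-15.1,-3.8,-3.7,14.7,19.3,0.4]
    - [28.8,-14.6,-4.4,-5,19.5,21.2,0.4]
    - [34,-14.1,-5,-6.2,24.4,23.2,0.4]
    - [39.3,-13.5,-5.5,-7.5,29.3,25.1,0.4]
    - [44.5,-13,-6,-8.7,34.2,27.1,0.4]
    - [44.5,-13,-6,-8.7,34.2,27.1,0.4]
    - [44.5,-13,-6,-8.7,34.2,27.1,0.4]

```text
clock: 10.45
eef_pos: [0.4537, 0.2165, 0.1787]
orientation: [0.802, 0.517, 0.253, -0.161]
ft_force: [-0.5, -0.4, -0.8]
grip_width: 0.0529
gripper_force: 0.0
```

```bash
cat > bar.py <<'E'
from h import *
c=shot('wrist'); pickle.dump(c,open('w4.pkl','wb')); s=ctrl.get_state(); print(s['eef_pos'],s['clock'],s['joints'])
save(c,'w4.png'); P=cloud(c); Q=P.reshape(-1,3)
hsv=cv2.cvtColor(c['image'],cv2.COLOR_RGB2HSV).astype(int)
near=(abs(P[:,:,0]-.48)<.09)&(abs(P[:,:,1]-.29)<.09)&(P[:,:,2]>.03)&(P[:,:,2]<.13)
# slope normal from white face: fit with ransac through PCA on low-residual iterations
white=near&(hsv[:,:,1]<75)&(hsv[:,:,2]>110); q=P[white]; n0=tilt(-114.5)[1]; h=q@n0; med=np.median(h); q=q[abs(h-med)<.006]
for _ in range(4):
    ce=q.mean(0); n=np.linalg.svd(q-ce,full_matrices=False)[2][2]; n*=np.sign(n[2]); q=q[abs((q-ce)@n)<.003]
print('plane',len(q),ce.round(4),'tilt',np.degrees(np.arccos(n[2])).round(1),'yaw',np.degrees(np.arctan2(n[1],n[0])).round(1))
red=near&((hsv[:,:,0]<8)|(hsv[:,:,0]>168))&(hsv[:,:,1]>130)
k=P[red]; h=(k-ce)@n; print('h',np.percentile(h,[5,50,95]).round(4)); t=k[(h>.031)&(h<.040)]
Rt=tilt(np.degrees(np.arctan2(n[1],n[0])),np.degrees(np.arccos(n[2])))[0]; L=Rt.inv().apply(t-ce); lo,hi=np.percentile(L,[2,98],axis=0); mid=ce+Rt.apply((lo+hi)/2)
rc=cv2.minAreaRect((L[:,:2]*1000).astype(np.float32)); print('top face',len(t),(hi-lo).round(4),'mid',mid.round(4),'rect',rc)
mk=np.zeros((480,640),np.uint8); mk[red]=1
np.save('bar.npy',np.r_[mid,n,ce])
E
python3 bar.py
```

```text
[0.45420188 0.21599195 0.17892682] 10.5 [-0.2225753  -0.19458721  2.17053896  0.66954998  1.1238299  -0.08211376]
plane 6202 [0.488  0.3079 0.0611] tilt 34.9 yaw -113.1
h [0.0139 0.0347 0.0359]
top face 327 [0.021  0.0088 0.0035] mid [0.4821 0.2788 0.0828] rect ((-11.593680381774902, 5.992508888244629), (21.94427490234375, 8.72400951385498), 0.8061389327049255)
```

View pics/w4.png

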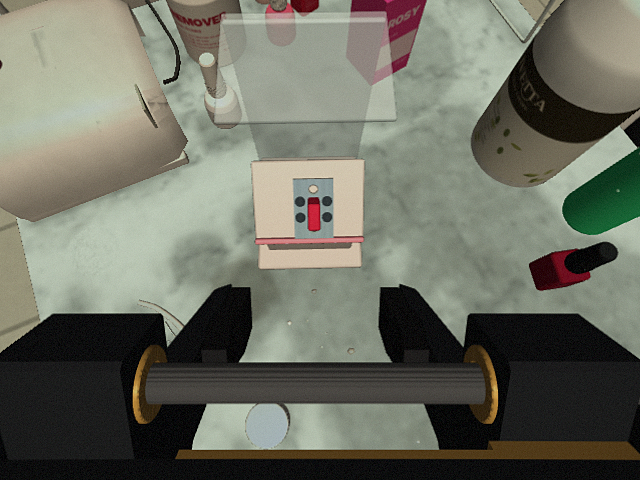

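The wrist view shows the bar at (314,214), squarely aligned between the fingers. The clear roof is at (305,70), well away.

```bash
python3 - <<'E'
from h import *
d=np.load('bar.npy'); mid,n=d[:3],d[3:6]; Rt,n=tilt(-113.7,35)
for h in(.06,.0,-.0245): print(go(mid+n*h-B*n,Rt))
E
```

```text
[ 0.13 -0.06  8.91  0.58  0.11 -0.53]
[ 0.14 -0.12 14.91  0.58  0.11 -0.53]
[ 0.15 -0.15 17.36  0.58  0.11 -0.53]
```

Emit:
carry_out:
  commands:
    - [0,0,4,0.3,0,-0.3,0.4]
    - [0.1,-0.1,8,0.6,0.1,-0.5,0.4]
    - [0.1,-0.1,11,0.6,0.1,-0.5,0.4]
    - [0.1,-0.1,13.5,0.6,0.1,-0.5,0.4]
    - [0.15,-0.15,15.5,0.6,0.1,-0.5,0.4]
    - [0.15,-0.15,16.5,0.6,0.1,-0.5,0.4]
    - [0.15,-0.15,17.1,0.6,0.1,-0.5,0.4]
    - [0.15,-0.15,17.3,0.6,0.1,-0.5,0.4]
    - [0.15,-0.15,17.3,0.6,0.1,-0.5,0.4]

```text
clock: 11.62
eef_pos: [0.4952, 0.3078, 0.0386]
orientation: [0.799, 0.521, 0.252, -0.165]
ft_force: [0.1, 0.4, -0.3]
grip_width: 0.053
gripper_force: 0.0
```

Emit:
carry_out:
  commands:
    - [0,0,0,0,0,0,0.6]
    - [0,0,0,0,0,0,0.8]
    - [0,0,0,0,0,0,1]
    - [0,0,0,0,0,0,1]
    - [0,0,0,0,0,0,1]
    - [0,0,0,0,0,0,1]

```text
clock: 12.38
eef_pos: [0.4948, 0.308, 0.0382]
orientation: [0.799, 0.521, 0.252, -0.165]
ft_force: [-1.9, -1.9, 1.7]
grip_width: 0.0097
gripper_force: 30.0
```

Emit:
carry_out:
  commands:
    - [0,0,-0.5,0,0,0,1]
    - [0,0,-2,0,0,0,1]
    - [0,0,-5,0,0,0,1]
    - [0,0,-9,0,0,0,1]
    - [0,0,-13,0,0,0,1]
    - [0,0,-13,0,0,0,1]

```text
clock: 13.12
eef_pos: [0.4666, 0.2383, 0.147]
orientation: [0.799, 0.521, 0.254, -0.163]
ft_force: [0.4, 0.5, -1.1]
grip_width: 0.0101
gripper_force: 30.0
```

```bash
python3 - <<'E'
from h import *
s=ctrl.get_state(); print(s['eef_pos'],s['clock'],s['grip_width'],s['ft_force'],s['joints'])
from scipy.spatial.transform import Slerp
R0=R.from_quat(s['orientation']); p0=np.array(s['eef_pos'])
R1=down(63.6); tot=(R0.inv()*R1).magnitude()*57.3; print('total rot',tot)
W=[p0,np.array([.47,.05,.17-B]),np.array([.5685,-.1117,.135-B])]
sl=Slerp([0,1],R.concatenate([R0,R1])); N=12
for i in range(1,N+1):
    f=i/N; p=W[0]+(W[1]-W[0])*f/.5 if f<=.5 else W[1]+(W[2]-W[1])*(f-.5)/.5
    print(i,go(p,sl(f)).round(1).tolist())
E
```

```text
[0.46662522 0.23833046 0.14700225] 13.125 0.010093541956238218 [ 0.35536587  0.48628782 -1.13817091] [-0.15949556 -0.0922773   2.16003827  0.70879618  1.02185836 -0.11007102]
total rot 92.83943828005019
1 [-2.4, 1.3, -1.5, 2.2, -2.3, -7.0]
2 [-4.8, 2.6, -3.0, 4.5, -4.6, -14.1]
3 [-7.2, 4.0, -4.6, 6.7, -6.9, -21.1]
4 [-9.6, 5.3, -6.1, 9.0, -9.2, -28.1]
5 [-12.0, 6.6, -7.6, 11.2, -11.6, -35.2]
6 [-14.5, 7.9, -9.1, 13.5, -13.9, -42.2]
7 [-16.3, 10.5, -9.7, 15.7, -16.2, -49.2]
8 [-18.1, 13.1, -10.2, 18.0, -18.5, -56.3]
9 [-19.9, 15.7, -10.8, 20.2, -20.8, -63.3]
10 [-21.7, 18.3, -11.3, 22.4, -23.1, -70.3]
11 [-23.5, 20.9, -11.9, 24.7, -25.4, -77.4]
12 [-25.4, 23.5, -12.4, 26.9, -27.7, -84.4]
```

Emit:
carry_out:
  commands:
    - [-2.4,1.3,-1.5,2.2,-2.3,-7,1]
    - [-4.8,2.6,-3,4.5,-4.6,-14.1,1]
    - [-7.2,4,-4.6,6.7,-6.9,-21.1,1]
    - [-9.6,5.3,-6.1,9,-9.2,-28.1,1]
    - [-12,6.6,-7.6,11.2,-11.6,-35.2,1]
    - [-14.5,7.9,-9.1,13.5,-13.9,-42.2,1]
    - [-16.3,10.5,-9.7,15.7,-16.2,-49.2,1]
    - [-18.1,13.1,-10.2,18,-18.5,-56.3,1]
    - [-19.9,15.7,-10.8,20.2,-20.8,-63.3,1]
    - [-21.7,18.3,-11.3,22.4,-23.1,-70.3,1]
    - [-23.5,20.9,-11.9,24.7,-25.4,-77.4,1]
    - [-25.4,23.5,-12.4,26.9,-27.7,-84.4,1]

```text
clock: 14.62
eef_pos: [0.5679, -0.1103, 0.0979]
orientation: [0.225, 0.974, -0.0, -0.003]
ft_force: [-0.6, 0.5, -1.2]
grip_width: 0.0097
gripper_force: 30.0
```

Emit:
carry_out:
  commands:
    - [0,0,0,0,0,0,1]
    - [0,0,0,0,0,0,1]

```text
clock: 14.88
eef_pos: [0.5666, -0.1092, 0.0989]
orientation: [0.228, 0.974, 0.001, -0.004]
ft_force: [0.2, -0.9, -0.6]
grip_width: 0.0094
gripper_force: 30.0
```

```bash
python3 - <<'E'
from h import *
c=shot('wrist'); pickle.dump(c,open('w5.pkl','wb')); s=ctrl.get_state(); print(s['eef_pos'],R.from_quat(s['orientation']).as_matrix().round(3).tolist(),s['clock'],s['grip_width'])
save(c,'w5.png')
E
```

```text
[ 0.56681131 -0.10933173  0.09933959] [[-0.896, 0.444, -0.007], [0.444, 0.896, 0.004], [0.008, 0.0, -1.0]] 14.925 0.009707374791696704
```

View pics/w5.png

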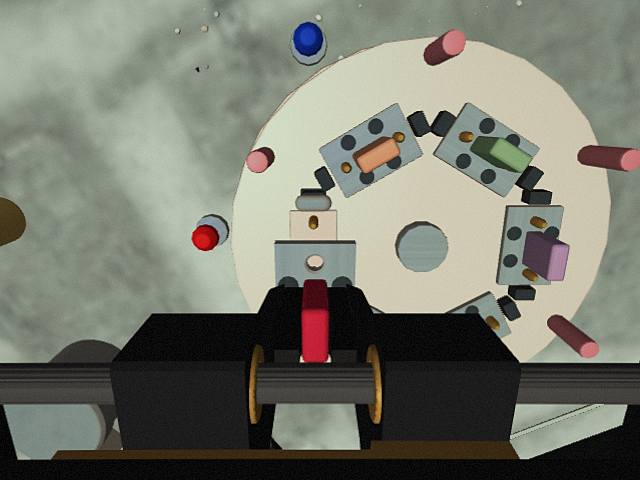

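The held plate is level, with its hole at (315,262). The matching pin is at (314,222) on the pale pad, and both are on the tool's centre line.

```bash
cat > fit.py <<'E'
from h import *
import sys
f=sys.argv[1]
if len(sys.argv)>2: pickle.dump(shot('wrist'),open(f,'wb'))
c=pickle.load(open(f,'rb')); s=ctrl.get_state(); Rs=R.from_quat(s['orientation']); p=np.array(s['eef_pos'])
P=cloud(c); hsv=cv2.cvtColor(c['image'],cv2.COLOR_RGB2HSV).astype(int); L=Rs.inv().apply((P-p).reshape(-1,3)).reshape(P.shape)
# plate steel pixels: near tool axis, forward of fingers
pl=(L[:,:,0]>.009)&(L[:,:,0]<.03)&(abs(L[:,:,1])<.02)&(L[:,:,2]>-.045)&(L[:,:,2]<-.005)&(hsv[:,:,1]<75)&(hsv[:,:,2]>80)
q=L[pl]; ce=q.mean(0); n=np.linalg.svd(q-ce,full_matrices=False)[2][2]; n*=-np.sign(n[2]); 
print('plate top pts',len(q),'toolframe z',ce[2].round(4),'normal(tool)',n.round(3),'world z',P[pl][:,2].mean().round(4),'extent',np.percentile(q,[1,99],axis=0).round(4).tolist())
# hole: non-plate comp enclosed within plate mask
m=pl.astype(np.uint8); cs,hi=cv2.findContours(m,cv2.RETR_CCOMP,cv2.CHAIN_APPROX_NONE)
zt=P[pl][:,2].mean(); hole=None
for k,h in zip(cs,hi[0]):
    if h[3]>=0 and cv2.contourArea(k)>60:
        w=onplane(c,k.reshape(-1,2),zt); (x,y),r=cv2.minEnclosingCircle((w[:,:2]*1000).astype(np.float32)); print('hole px',k.reshape(-1,2).mean(0).round(1),'xy',round(x/1000,4),round(y/1000,4),'r mm',round(r,2)); hole=np.array([x,y])/1000
br=(hsv[:,:,0]>8)&(hsv[:,:,0]<28)&(hsv[:,:,1]>110)&(np.hypot(P[:,:,0]-.5546,P[:,:,1]+.1041)<.012)&(P[:,:,2]<.065)
k=P[br]; print('pin pts',len(k),k[:,2].max() if len(k) else 0)
uv=np.argwhere(br)[:,::-1]; print('px box',uv.min(0),uv.max(0),uv.mean(0))
t=k[k[:,2]>.0555]; print('tip',len(t),t.mean(0).round(4)); mid=k[(k[:,2]>.0425)&(k[:,2]<.053)]; print('shaft',len(mid),mid.mean(0).round(4))
if hole is not None: d=np.r_[t.mean(0)[:2]-hole,0]; print('pin-hole world',d.round(4),'tool',(Rs.inv().apply(d)*100).round(2))
E
python3 fit.py w5.pkl
```

```text
plate top pts 2678 toolframe z -0.0249 normal(tool) [ 0.073  0.015 -0.997] world z 0.1244 extent [[0.0092, -0.0165, -0.0265], [0.0247, 0.017, -0.0202]]
hole px [314.3 262.7] xy 0.5528 -0.102 r mm 3.77
pin pts 102 0.057709145231162384
px box [309 216] [317 228] [313.03921569 222.10784314]
tip 29 [ 0.5537 -0.1037  0.0563]
shaft 41 [ 0.5521 -0.1024  0.0487]
pin-hole world [ 0.0009 -0.0017  0.    ] tool [-0.16 -0.11 -0.  ]
```

```bash
python3 - <<'E'
from h import *
c=pickle.load(open('w5.pkl','rb')); s=ctrl.get_state(); Rs=R.from_quat(s['orientation']); p=np.array(s['eef_pos'])
P=cloud(c); hsv=cv2.cvtColor(c['image'],cv2.COLOR_RGB2HSV).astype(int); L=Rs.inv().apply((P-p).reshape(-1,3)).reshape(P.shape)
pl=(L[:,:,0]>.009)&(L[:,:,0]<.03)&(abs(L[:,:,1])<.02)&(L[:,:,2]>-.045)&(L[:,:,2]<-.005)&(hsv[:,:,1]<75)&(hsv[:,:,2]>80)
m=cv2.erode(pl.astype(np.uint8),np.ones((5,5)))>0; q=P[m]; 
for _ in range(5):
    ce=q.mean(0); n=np.linalg.svd(q-ce,full_matrices=False)[2][2]; n*=np.sign(n[2]); r=(q-ce)@n; print(len(q),r.std().round(5),n.round(3),'tool',Rs.inv().apply(n).round(3)); q=q[abs(r)<2*r.std()]
for v in range(240,288,6): print(v,P[v,285].round(4),P[v,345].round(4))
d=P[150:300,400:460]; g=np.abs(d[:,:,2]-.038)<.006; q=d[g]; ce=q.mean(0); n=np.linalg.svd(q-ce,full_matrices=False)[2][2]; print('disc plane',ce.round(4),n.round(4))
E
```

```text
1784 0.00058 [ 0.015 -0.006  1.   ] tool [-0.009  0.001 -1.   ]
1690 0.0005 [ 0.015 -0.006  1.   ] tool [-0.008  0.001 -1.   ]
1630 0.00047 [ 0.015 -0.005  1.   ] tool [-0.008  0.002 -1.   ]
1598 0.00045 [ 0.015 -0.005  1.   ] tool [-0.008  0.003 -1.   ]
1582 0.00045 [ 0.015 -0.005  1.   ] tool [-0.008  0.003 -1.   ]
240 [ 0.5396 -0.1095  0.1195] [ 0.5508 -0.0866  0.12  ]
246 [ 0.5407 -0.1096  0.1247] [ 0.5516 -0.0874  0.1251]
252 [ 0.5429 -0.1108  0.1249] [ 0.554  -0.0885  0.1248]
258 [ 0.5455 -0.1122  0.1242] [ 0.5564 -0.0896  0.1248]
264 [ 0.5476 -0.1133  0.1249] [ 0.559  -0.0908  0.1245]
270 [ 0.5502 -0.1146  0.1244] [ 0.5615 -0.0919  0.1241]
276 [ 0.5523 -0.1157  0.1253] [ 0.564  -0.0931  0.1241]
282 [ 0.5548 -0.117   0.125 ] [ 0.5665 -0.0943  0.1241]
disc plane [ 0.5916 -0.0379  0.0375] [0.003  0.0037 1.    ]
```

Emit:
carry_out:
  commands:
    - [-0.17,-0.11,0,0,0,0,1]
    - [-0.18,-0.11,2,0,0,0,1]
    - [-0.2,-0.11,4,0,0,0,1]
    - [-0.21,-0.11,5,0,0,0,1]
    - [-0.21,-0.11,5.3,0,0,0,1]
    - [-0.21,-0.11,5.3,0,0,0,1]
    - [-0.21,-0.11,5.3,0,0,0,1]

```text
clock: 15.8
eef_pos: [0.5693, -0.1126, 0.0479]
orientation: [0.227, 0.974, 0.0, -0.002]
ft_force: [-0.7, -0.6, -1.0]
grip_width: 0.0099
gripper_force: 30.0
```

```bash
sed -i 's/^m=pl.astype(np.uint8)/pl=cv2.erode(pl.astype(np.uint8),np.ones((3,3)))>0; m=pl.astype(np.uint8)/' fit.py; python3 fit.py w6.pkl new; python3 - <<'E'
from h import *
c=pickle.load(open('w6.pkl','rb')); save(c,'w6.png',cv2.resize(c['image'][130:330,200:430],None,fx=3,fy=3,interpolation=cv2.INTER_CUBIC)); s=ctrl.get_state(); print(s['eef_pos'],s['ft_force'],s['clock'])
E
```

```text
plate top pts 2831 toolframe z -0.0242 normal(tool) [ 0.673  0.012 -0.739] world z 0.0721 extent [[0.0092, -0.0166, -0.0271], [0.0296, 0.0169, -0.0053]]
hole px [315.  261.8] xy 0.5551 -0.1048 r mm 4.88
pin pts 82 0.05411068954530618
px box [311 231] [322 239] [316.46341463 235.81707317]
tip 0 [nan nan nan]
shaft 71 [ 0.5517 -0.1026  0.0484]
pin-hole world [nan nan  0.] tool [nan nan nan]
[ 0.56920406 -0.11253891  0.04782163] [ 0.51176056  0.77321156 -0.99233431] 15.85fit.py:20: RuntimeWarning: Mean of empty slice.
  t=k[k[:,2]>.0555]; print('tip',len(t),t.mean(0).round(4)); mid=k[(k[:,2]>.0425)&(k[:,2]<.053)]; print('shaft',len(mid),mid.mean(0).round(4))
  ret = um.true_divide(
fit.py:21: RuntimeWarning: Mean of empty slice.
  if hole is not None: d=np.r_[t.mean(0)[:2]-hole,0]; print('pin-hole world',d.round(4),'tool',(Rs.inv().apply(d)*100).round(2))
```

View pics/w6.png

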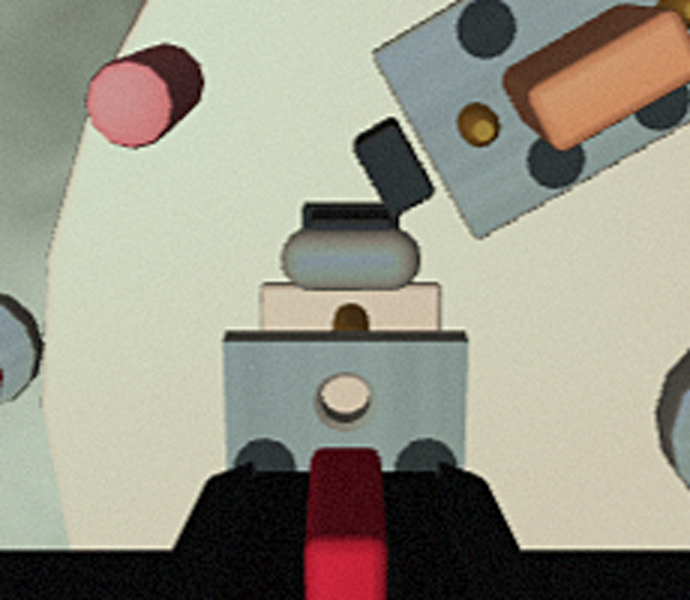

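The crop shows the hole at (344,400) on the plate, with the pin at (351,318) on the pad just beyond the plate's edge. The plate centre is at column 345 and the pad centre at 350.5, so a small sideways offset remains.

```bash
python3 - <<'E'
from h import *
c=pickle.load(open('w6.pkl','rb')); s=ctrl.get_state(); Rs=R.from_quat(s['orientation']); p=np.array(s['eef_pos'])
f=lambda x,y,z:(Rs.inv().apply(onplane(c,[[200+(x+.5)/3-.5,130+(y+.5)/3-.5]],z)[0]-p)*1000).round(2)
P=cloud(c); print('ztop',np.median(P[250:258,285:300,2]),np.median(P[250:258,335:350,2]),'pad z',np.median(P[227:231,292:308,2]))
zt=.0715
print('pad c',f(261,300,.041),f(440,300,.041),'plate',f(223,345,zt),f(467,345,zt))
print('pin far side base',f(351,303,.041),'hole c',f(344.5,400,zt),'hole l/r',f(314,400,zt),f(375,400,zt),'top/bot',f(345,372,zt),f(345,430,zt))
print('pad far edge',f(350,283,.041),'plate far edge',f(345,341,zt),'clip c',f(350.5,258,.0545))
print('world down in tool',Rs.inv().apply([0,0,-1]).round(4))
E
```

```text
ztop 0.07348910640155283 0.07336476663834163 pad z 0.0405247059081659
pad c [ 21.1  -13.56   6.92] [21.1  16.03  6.9 ] plate [ 23.15 -16.72 -23.57] [ 23.16  17.4  -23.59]
pin far side base [20.58  1.32  6.91] hole c [ 14.97   0.27 -23.62] hole l/r [ 14.97  -4.06 -23.61] [ 14.97   4.59 -23.62] top/bot [ 19.17   0.34 -23.6 ] [ 10.41   0.34 -23.64]
pad far edge [24.    1.15  6.92] plate far edge [ 23.74   0.34 -23.58] clip c [31.51  1.17 -6.55]
world down in tool [-4.2e-03  6.0e-04  1.0e+00]
```

Emit:
carry_out:
  commands:
    - [0.19,0.08,0,0,0,0,1]
    - [0.19,0.08,0,0,0,0,1]
    - [0.19,0.08,0,0,0,0,1]
    - [0.19,0.08,0,0,0,0,1]

```text
clock: 16.35
eef_pos: [0.5673, -0.1108, 0.0471]
orientation: [0.227, 0.974, 0.0, -0.003]
ft_force: [0.3, 0.5, 0.1]
grip_width: 0.01
gripper_force: 30.0
```

Emit:
carry_out:
  commands:
    - [0,0,0,0,0,0,1]
    - [0,0,0,0,0,0,1]

```text
clock: 16.6
eef_pos: [0.5673, -0.1108, 0.047]
orientation: [0.227, 0.974, 0.0, -0.003]
ft_force: [0.3, -0.9, 0.0]
grip_width: 0.0097
gripper_force: 30.0
```

Emit:
carry_out:
  commands:
    - [-0.05,0,0.5,0,0,0,1]
    - [-0.05,0,0.9,0,0,0,1]
    - [-0.05,0,1.1,0,0,0,1]
    - [-0.05,0,1.2,0,0,0,1]
    - [-0.05,0,1.2,0,0,0,1]

```text
clock: 17.23
eef_pos: [0.5677, -0.111, 0.035]
orientation: [0.227, 0.974, 0.0, -0.003]
ft_force: [-0.6, 0.2, -0.0]
grip_width: 0.0098
gripper_force: 30.0
```

```bash
python3 - <<'E'
from h import *
c=shot('wrist'); pickle.dump(c,open('w7.pkl','wb')); save(c,'w7.png',cv2.resize(c['image'][130:330,200:430],None,fx=3,fy=3,interpolation=cv2.INTER_CUBIC)); s=ctrl.get_state(); print(s['eef_pos'],s['ft_force'],s['moment'],s['clock'])
E
```

```text
[ 0.56774309 -0.1109833   0.03511124] [-0.49406334  0.19292186 -1.42407405] [-0.05882133 -0.01298915  0.010495  ] 17.275
```

View pics/w7.png

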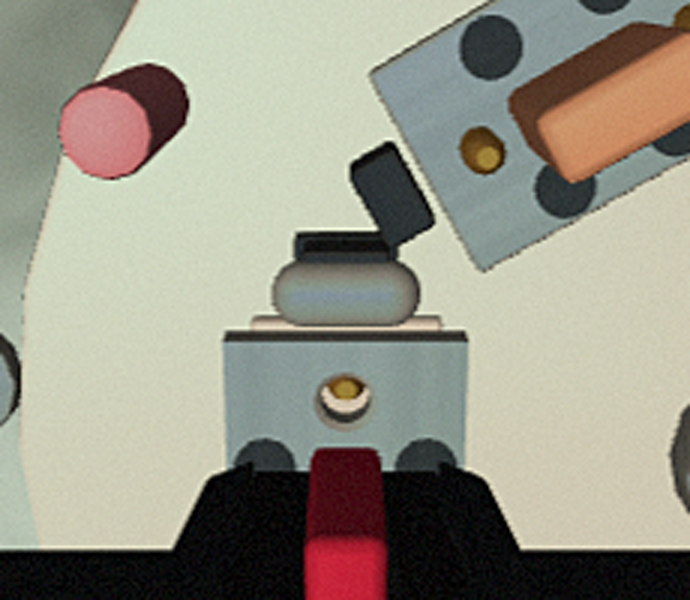

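The pin shows inside the hole at (345,388), against a hole centre of (344,400). That is aligned to within about 0.5 mm, so I'll press down in small steps.

Emit:
carry_out:
  commands:
    - [0.05,0,0.1,0,0,0,1]
    - [0.05,0,0.2,0,0,0,1]
    - [0.05,0,0.3,0,0,0,1]
    - [0.05,0,0.3,0,0,0,1]

```text
clock: 17.77
eef_pos: [0.5672, -0.1107, 0.032]
orientation: [0.227, 0.974, 0.0, -0.003]
ft_force: [0.1, -0.1, -0.5]
grip_width: 0.0098
gripper_force: 30.0
```

Emit:
carry_out:
  commands:
    - [0,0,0.1,0,0,0,1]
    - [0,0,0.2,0,0,0,1]
    - [0,0,0.2,0,0,0,1]

```text
clock: 18.15
eef_pos: [0.5677, -0.1109, 0.031]
orientation: [0.227, 0.974, 0.0, -0.002]
ft_force: [-2.4, 1.5, 5.7]
grip_width: 0.0095
gripper_force: 30.0
```

Emit:
carry_out:
  commands:
    - [0,0,0.1,0,0,0,1]
    - [0,0,0.2,0,0,0,1]
    - [0,0,0.3,0,0,0,1]

```text
clock: 18.52
eef_pos: [0.5679, -0.111, 0.0281]
orientation: [0.227, 0.974, 0.0, -0.002]
ft_force: [-0.5, -0.8, 2.9]
grip_width: 0.0098
gripper_force: 30.0
```

Emit:
carry_out:
  commands:
    - [0,0,0.1,0,0,0,1]
    - [0,0,0.2,0,0,0,1]
    - [0,0,0.3,0,0,0,1]

```text
clock: 18.9
eef_pos: [0.5673, -0.1108, 0.0239]
orientation: [0.227, 0.974, 0.0, -0.003]
ft_force: [0.7, 0.1, 0.5]
grip_width: 0.0099
gripper_force: 30.0
```

Emit:
carry_out:
  commands:
    - [0,0,0.1,0,0,0,1]
    - [0,0,0.2,0,0,0,1]
    - [0,0,0.3,0,0,0,1]
    - [0,0,0.3,0,0,0,1]

```text
clock: 19.4
eef_pos: [0.567, -0.1107, 0.0206]
orientation: [0.227, 0.974, 0.0, -0.003]
ft_force: [2.9, -0.8, -6.6]
grip_width: 0.0098
gripper_force: 30.0
```

Emit:
carry_out:
  commands:
    - [0,0,0.1,0,0,0,1]
    - [0,0,0.15,0,0,0,1]
    - [0,0,0.15,0,0,0,1]

```text
clock: 19.77
eef_pos: [0.5672, -0.1107, 0.02]
orientation: [0.227, 0.974, 0.0, -0.003]
ft_force: [0.2, 0.5, 0.9]
grip_width: 0.0098
gripper_force: 30.0
```

Seated. I'll release, rise and check.

Emit:
carry_out:
  commands:
    - [0,0,0.1,0,0,0,0.8]
    - [0,0,0.1,0,0,0,0.7]
    - [0,0,0.1,0,0,0,0.6]
    - [0,0,0.1,0,0,0,0.6]
    - [0,0,-2,0,0,0,0.6]
    - [0,0,-6,0,0,0,0.6]
    - [-4,0,-9,0,0,0,0.6]
    - [-4,0,-9,0,0,0,0.6]
    - [-4,0,-9,0,0,0,0.6]

```text
clock: 20.9
eef_pos: [0.6024, -0.1281, 0.1082]
orientation: [0.227, 0.974, 0.001, -0.004]
ft_force: [0.3, -0.6, -0.5]
grip_width: 0.0356
gripper_force: 0.0
```

```bash
python3 - <<'E'
from h import *
c=shot('wrist'); save(c,'w8.png'); s=ctrl.get_state(); print(s['eef_pos'],s['ft_force'],s['clock'],s['grip_width'])
P=cloud(c); hsv=cv2.cvtColor(c['image'],cv2.COLOR_RGB2HSV).astype(int); e=np.array([.5685,-.1115])
r=np.hypot(P[:,:,0]-e[0],P[:,:,1]-e[1]); red=((hsv[:,:,0]<8)|(hsv[:,:,0]>168))&(hsv[:,:,1]>130)&(r<.03); k=P[red]; print('bar top z',np.percentile(k[:,2],[50,95]).round(4),k[k[:,2]>.072].mean(0).round(4))
st=(hsv[:,:,1]<75)&(r<.028)&(P[:,:,2]>.036)&(P[:,:,2]<.056); q=P[cv2.erode(st.astype(np.uint8),np.ones((5,5)))>0]; ce=q.mean(0); 
for _ in range(4):
    ce=q.mean(0); n=np.linalg.svd(q-ce,full_matrices=False)[2][2]; n*=np.sign(n[2]); rr=(q-ce)@n; q=q[abs(rr)<2*rr.std()+1e-5]
print('plate top',len(q),ce.round(4),n.round(3)); d=P[(abs(P[:,:,2]-.038)<.004)&(np.hypot(P[:,:,0]-.597,P[:,:,1]+.051)<.12)]; print('disc z',np.median(d[:,2]))
E
```

```text
[ 0.60182321 -0.12778201  0.10770463] [-0.89604467 -0.74709038 -0.64945485] 20.95 0.03546147724440432
bar top z [0.0755 0.2411] [ 0.5718 -0.1131  0.121 ]
plate top 2484 [ 0.5677 -0.1109  0.0455] [-0.003  0.003  1.   ]
disc z 0.03747223524604165
```

View pics/w8.png

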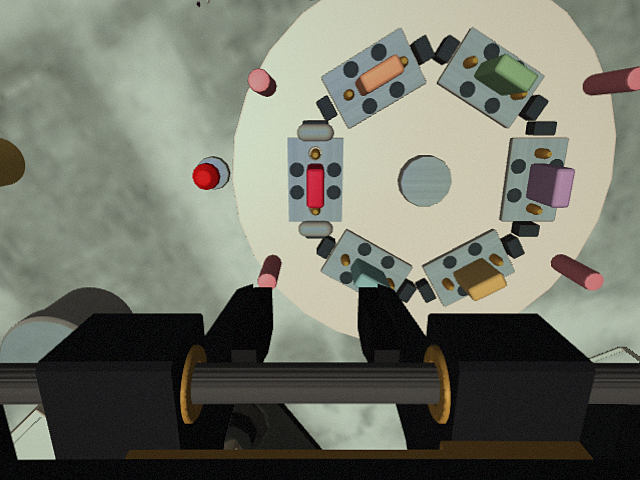

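The picture shows the plate at (315,180), level under both clips with its top at 45.5 mm. Both pins come through the holes, it is beside the red mark at (207,176), and the fingers are clear.

```bash
python3 -c "
from plant import ctrl; print(ctrl.hand_in())"
```

```text
the job is handed in; nothing more can be done
None
```

I turned the empty station into its detent beside the red mark and pressed the plate over both pins. The last camera check showed it flush under the clips with the gripper clear. I handed the job in at about 21 s of the 69 s allowed, but no verdict came back.

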